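Pack the salvaged batteries and lock the battery box

TASK

Put every sealed battery that lies loose on the bench into the yellow battery box, upright, one to each free pocket, next to those already packed. Then swing the lid shut and lock it with the red quarter-turn wing: turn the wing until it lines up with the slot beneath (parallel to the hinge, at the green marks), push it fully in, and turn it a quarter turn clockwise to the red mark so that it stays in. Leave the batteries already packed in their pockets and the other things on the bench where they are.

Things in the scene. Friction and masses are not known exactly. Their poses are not given: they have to be found in the camera images.
- battery_a: Sealed battery lying loose on the bench, standing upright at the start (absent in some starts: then None), 43 mm wide along its x, 97 mm long along its y, 52 mm high along its z, about 0.57 kg; origin at the centre of its underside, z up when upright. A 6 mm metal tab stands on each end of its top.
- battery_b: Sealed battery lying loose on the bench, standing upright at the start (absent in some starts: then None), 43 mm wide along its x, 97 mm long along its y, 52 mm high along its z, about 0.57 kg; origin at the centre of its underside, z up when upright. A 6 mm metal tab stands on each end of its top.
- battery_c: Sealed battery lying loose on the bench, standing upright at the start (absent in some starts: then None), 43 mm wide along its x, 97 mm long along its y, 52 mm high along its z, about 0.57 kg; origin at the centre of its underside, z up when upright. A 6 mm metal tab stands on each end of its top.
- battery_d: Sealed battery lying loose on the bench, standing upright at the start (absent in some starts: then None), 43 mm wide along its x, 97 mm long along its y, 52 mm high along its z, about 0.57 kg; origin at the centre of its underside, z up when upright. A 6 mm metal tab stands on each end of its top.
- packed_a: Sealed battery already packed in a pocket of the box (absent in some starts: then None), 43 mm wide along its x, 97 mm long along its y, 52 mm high along its z, about 0.57 kg; origin at the centre of its underside, z up when upright. A 6 mm metal tab stands on each end of its top.
- packed_b: Sealed battery already packed in a pocket of the box (absent in some starts: then None), 43 mm wide along its x, 97 mm long along its y, 52 mm high along its z, about 0.57 kg; origin at the centre of its underside, z up when upright. A 6 mm metal tab stands on each end of its top.
- packed_c: Sealed battery already packed in a pocket of the box (absent in some starts: then None), 43 mm wide along its x, 97 mm long along its y, 52 mm high along its z, about 0.57 kg; origin at the centre of its underside, z up when upright. A 6 mm metal tab stands on each end of its top.
- box: Open yellow steel box, fixed, 244 mm along x, 266 mm along y, walls 3 mm thick, 62 mm high; origin at the centre of its underside, z up. Green insert with six pockets 50 mm (x) by 104 mm (y), 12 mm deep, floor at z = 4 mm; ribs 22 mm wide in x, 8 mm in y. A steel flange along the -y wall (top at z = 62 mm) has the fastener's slot, 36 mm along x, 9.5 mm wide, centred at x = 0, y = -112 mm.
- bay0 (a point): Centre of the floor of pocket 0 (box frame x = -72, y = 74, z = 4 mm); axes as the box: a packed battery's long side runs along y.
- bay1 (a point): Centre of the floor of pocket 1 (box frame x = 0, y = 74, z = 4 mm); axes as the box: a packed battery's long side runs along y.
- bay2 (a point): Centre of the floor of pocket 2 (box frame x = 72, y = 74, z = 4 mm); axes as the box: a packed battery's long side runs along y.
- bay3 (a point): Centre of the floor of pocket 3 (box frame x = -72, y = -38, z = 4 mm); axes as the box: a packed battery's long side runs along y.
- bay4 (a point): Centre of the floor of pocket 4 (box frame x = 0, y = -38, z = 4 mm); axes as the box: a packed battery's long side runs along y.
- bay5 (a point): Centre of the floor of pocket 5 (box frame x = 72, y = -38, z = 4 mm); axes as the box: a packed battery's long side runs along y.
- lid (a joint): Lid angle: 0 = shut, 1.62 to 1.8 (its stop) = open at the start, leaning back. Hinge axis along the box's x at its y = 133, z = 62 mm. Yellow plate 250 mm along the hinge, 270 mm to its free edge, outer face 15 mm outward of the axis, 0.6 kg; shut, its top is 77 mm above the bench; open, its edge 0.33 m. Stiff, damped hinge: pushed from behind to below 0.9 it falls shut by itself in about 2 s.
- wing_push (a joint): How far the fastener is pushed in, m: 0 = raised by its spring, 0.017 = fully in; 3 to 8 N. Its cross-pin (30 mm long, 6 mm thick, parallel to the wing, at the lower end) stops on the flange at about 0.003 unless the wing is within about 0.15 rad of the slot's direction; beyond 0.013 it can be turned. Let go when locked it stays at about 0.013, else it springs back to 0.
- wing_turn (a joint): Turn of the fastener, rad, clockwise seen from above with the lid shut: 0 = wing along the slot (parallel to the hinge, pointing at the two green marks), 1.57 = quarter turn, locked (at the red mark); stops at -1.45 and 1.6; stays where it is left. At the start -1.2 to -0.4, raised. Pushed in, it turns only clockwise: the other way a stop blocks it at about -0.25.
- wing_grip (a point): Gripping point on the axis of the red wing: 60 mm long along the point's x, 12 mm thick along its y, 26 mm high. The point lies 4 mm below the wing's top, 40 mm above the lid when raised, 23 mm when fully in; the point moves and turns with the wing, its z is the fastener's axis (up when the lid is shut). With the lid shut it stands over the slot: middle of the lid's length, 25 mm from its free edge.
- coil_element: Cooker coil element, dark spiral 156 mm across, 12 mm thick; bystander, origin at the centre of its underside.
- range_knob: White cooker knob 48 mm across, 28 mm high; bystander standing among the batteries, origin at the centre of its underside.
- drain_pump: Drain pump, white foot 68 mm across, copper body, 86 mm high; bystander, origin at the centre of its underside.
- carton: Cardboard carton 110 x 150 x 70 mm; bystander, origin at the centre of its underside.
- multimeter: Yellow multimeter 160 x 82 x 36 mm; bystander, origin at the centre of its underside.
- tape_roll: Orange roll of tape 84 mm across, 40 mm high; bystander, origin at the centre of its underside.

How it is judged:
By the outcome, as a careful person would: the job done as asked, in the order asked, and still so for the second after the job is handed in, with the robot touching nothing.
Of battery_a, battery_b, battery_c, battery_d only 3 to 4 are there at a start; the rules pass over those that are not, and their reading is None.
Of packed_a, packed_b, packed_c only 1 to 2 are there at a start; the rules pass over those that are not, and their reading is None.
At some moment in a run one of battery_a, battery_b, battery_c, battery_d may be knocked a few centimetres aside while the robot is not near it.
It also fails if it takes over 210 s, if anything falls off the work surface, if the arm or the gripper's body presses on something with over 40 N, if the wrist force passes 120 N, or if a joint passes its speed limit or range.

ROBOT

A 6-joint arm with a two-finger parallel gripper is mounted at the origin on the work surface. World frame = base frame: x ahead of the robot, y to its left, z up, the work surface at z = 0. Lengths are in m, angles in rad, forces in N, time in s.
With the tool pointing down it reaches from about 0.325 to 1 m from the base axis. Payload 5.1 kg.
Tool frame: the origin (TCP) lies on the centre line of the jaws, within the pads' length; the fingertips stand 8 mm ahead of it and the grasp point (between the pads) lies 11 mm behind it (bot.nose_length is the distance from the TCP to the fingertips, in m); z points along the fingers, y is the line along which they close (so a half turn about z gives the same grasp; the last joint's range is limited). The gripper opens to 85 mm and grips with 20 to 120 N. Pads are 22 mm wide; open, the fingers measure 114 mm over their backs; the gripper's body (76 mm by 85 mm) begins 54 mm behind the grasp point. The pads swing forward as they close: fully open they stand 13 mm farther back than shut.
Start: joints at [1.018, 0.124, 1.65, -0, 1.367, -0.083], TCP at [0.294, 0.58, 0.239] pointing down, gripper open.
Joint ranges: [-2.61, 2.61], [-1.02, 2.33], [0.03, 2.71], [-1.35, 4.49], [0.32, 2.68], [-2.91, 2.91]. Speed limits (rad/s): [2.57, 2.57, 3.14, 3.14, 3.14, 3.14].

INTERFACE

Orientations are given as a unit quaternion [w, x, y, z].
In Python, from bench import bot gives the robot as it stands.
- The arm moves only by the shell command python3 nudge.py 'ROWS' [FORCE]. ROWS is a JSON list of rows, 1 to 10 of them, each of 5 numbers: the opening from 0.0 (shut) to 1.0 (fully open), then dx, dy, dz in shares of the most that a row can go, 1 being 50 mm, then a turn about the tool's z in rad; each row shifts and turns the commanded pose from where the row before left it, along the tool's axes as they then stand; what a row does not reach is not made up. A row lasts 1/10 s, in which the tool goes at most 0.05 m and 0.15 rad, less where a joint would pass 70% of its speed; a pose out of reach is approached as far as the arm can. The fingers move at their own pace and stop on an object; FORCE is the grip in N (left out, the last holds). Time passes only in rows, so rows that do not move let the fingers close. It prints the time, the measured TCP pose, the force, the opening and the grip force at its end. Input that does not fit is refused with a message, and nothing moves.
- bot.read_state(): the state, without advancing time (a new reading comes with each control period).
- bot.capture(name): name is "scene" or "top" or "wrist"; returns a dict with "pixels" (480x640x3 uint8, blue, green, red), "camera_matrix" (3x3 intrinsics, pixels), "rvec" (rotation vector, rad) and "tvec" (3), from world to camera coordinates, as OpenCV has them; the wrist camera has in their place "tool_from_camera" (4x4, takes a point from camera to tool coordinates, whose origin is the TCP and whose axes are the flange's). Camera axes: x right, y down, z forward; pixel columns grow to the right and rows downward; lengths in m; the calibration is good to about 2 mm. A picture is of the moment at which its call begins: read the wrist's pose just before it. There is no depth.
- bot.sign_off(): hands the job in; it is judged then, once.
The state is a dict: "time_s": time; "joint_pos": joint angles; "joint_vel": joint speeds; "tau": joint torques, N m; "position": TCP position; "tool_rot": TCP orientation; "contact_force": force on the tool from outside, world axes, zero at the start; "moment": the same for the moment, N m; "gripper_width": opening from 0.0 (shut) to 1.0 (fully open); "grip_force": force on a finger pad.
Only numpy, scipy, OpenCV 4.12 (cv2) and the standard library are available. Lean on these libraries where they do the work, as an engineer would, in place of code of your own. Each camera call takes 0.05 s, during which the arm holds its last target. There are 200 camera calls.

## Working session

There is one attempt and no reset: what is moved stays moved. The work goes in short steps, Python scripts to look and compute and a shell command to move; the robot and the scene stay as the last step left them, time stands still between calls to the robot, and variables do not carry over. Pictures are saved under pics/ and viewed, at most 14 in all, crops included, and the job is handed in when it is done.

```bash
ls; mkdir -p pics; python3 - <<'E'
from bench import bot
import cv2,numpy as np
print(bot.read_state())
for n in ("scene","top"):
    c=bot.capture(n); cv2.imwrite(f"pics/{n}0.png",c["pixels"]); print(n,c["camera_matrix"],c["rvec"],c["tvec"])
c=bot.capture("wrist"); print(c["tool_from_camera"],c["camera_matrix"])
E
```

```text
bench.py
nudge.py
pics
{'time_s': 0.0, 'joint_pos': array([ 1.01841054e+00,  1.24485804e-01,  1.65168122e+00,  5.12974437e-06,
        1.36748310e+00, -8.25993345e-02]), 'joint_vel': array([-1.06409592e-03, -2.93857677e-05,  2.34313899e-04, -2.79469695e-04,
        1.00081400e-03, -1.18847407e-03]), 'tau': array([-1.81517947e-05, -4.23616076e+01, -3.65456092e+01, -8.37140465e-05,
        6.98193369e-03, -1.27587668e-05]), 'position': array([0.29396437, 0.57906325, 0.23806122]), 'tool_rot': array([-3.23542151e-04,  2.32739529e-01,  9.72538561e-01, -9.76536268e-04]), 'contact_force': array([ 0.34686576,  0.16753859, -0.23412928]), 'moment': array([ 0.01605199, -0.00038452, -0.04570255]), 'grip_force': 0.0, 'gripper_width': 1.001072312216008}
scene [[438.04659592   0.         323.77194999]
 [  0.         438.04659592 243.57387995]
 [  0.           0.           1.        ]] [ 1.55078067  2.27372189 -0.62815057] [ 0.26508893 -0.3988337   1.2881578 ]
top [[603.52639941   0.         310.38391697]
 [  0.         603.52639941 245.57464293]
 [  0.           0.           1.        ]] [ 2.162687   -2.18238073  0.09514757] [-0.07557756  0.57528544  1.60274114]
[[-2.66278172e-05 -9.48659051e-01 -3.16300496e-01  8.20889492e-02]
 [ 9.99999638e-01 -2.94164800e-04  7.98083769e-04 -7.30357526e-04]
 [-8.50153863e-04 -3.16300360e-01  9.48658716e-01 -1.34339986e-01]
 [ 0.00000000e+00  0.00000000e+00  0.00000000e+00  1.00000000e+00]] [[348.96927521   0.         321.18060036]
 [  0.         348.96927521 235.91177788]
 [  0.           0.           1.        ]]
```
View pics/top0.png

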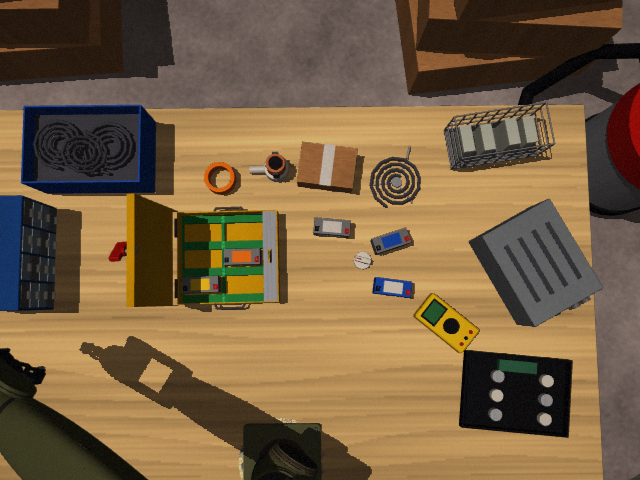

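View pics/scene0.png

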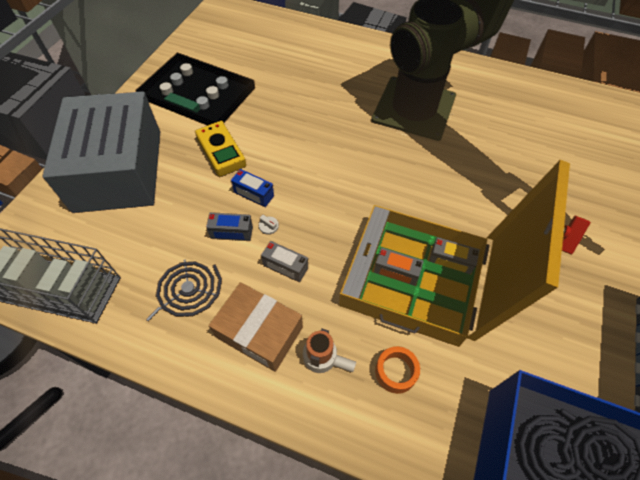

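Top view: three loose batteries at (333,228), (392,241), (394,287); packed ones at (243,257) (bay4) and (201,285) (bay0). Scene view: the same batteries at (285,258), (229,224), (252,185), and the lid open with the red wing behind it at (576,234).

```bash
cat > h.py <<'E'
from bench import bot
import cv2,numpy as np
from scipy.spatial.transform import Rotation as R
def cam(n,save=None):
    s=bot.read_state(); c=bot.capture(n); K=c["camera_matrix"]
    if n=="wrist":
        T=np.eye(4); q=s["tool_rot"]; T[:3,:3]=R.from_quat([q[1],q[2],q[3],q[0]]).as_matrix(); T[:3,3]=s["position"]
        M=T@c["tool_from_camera"]; W=np.linalg.inv(M)
    else:
        W=np.eye(4); W[:3,:3]=cv2.Rodrigues(np.array(c["rvec"],float))[0]; W[:3,3]=np.ravel(c["tvec"])
    if save: cv2.imwrite("pics/"+save,c["pixels"])
    return dict(img=c["pixels"],K=K,W=W,C=-W[:3,:3].T@W[:3,3])
def ray(c,p):
    d=c["W"][:3,:3].T@np.linalg.solve(c["K"],[p[0],p[1],1.]); return d/np.linalg.norm(d)
def onz(c,p,z):
    d=ray(c,p); return c["C"]+d*(z-c["C"][2])/d[2]
def tri(c1,p1,c2,p2):
    P=[c["K"]@c["W"][:3] for c in (c1,c2)]
    X=cv2.triangulatePoints(P[0],P[1],np.array(p1,float).reshape(2,1),np.array(p2,float).reshape(2,1)).ravel(); return X[:3]/X[3]
def proj(c,X):
    q=c["K"]@(c["W"][:3]@np.append(X,1)); return q[:2]/q[2]
def pose():
    s=bot.read_state(); q=s["tool_rot"]; return s,R.from_quat([q[1],q[2],q[3],q[0]]).as_matrix()
E
python3 - <<'E'
from h import *
np.set_printoptions(precision=4,suppress=True)
t=cam("top"); s=cam("scene"); print(t["C"],s["C"])
for a,b in [((333,228),(285,258)),((392,241),(229,224)),((394,287),(252,185)),((243,257),(398,262)),((201,285),(455,248)),((363,261),(268,224))]:
    print(tri(t,a,s,b),onz(t,a,.052))
print(pose()[1])
E
```

```text
[ 0.4255 -0.0868  1.6483] [1.044  0.107  0.8873]
[ 0.6205 -0.1407  0.0318] [ 0.6186 -0.1415  0.052 ]
[ 0.584  -0.2996  0.0302] [ 0.5824 -0.2978  0.052 ]
[ 0.4601 -0.3015  0.0318] [ 0.4604 -0.3005  0.052 ]
[0.5438 0.0997 0.0448] [0.5434 0.0981 0.052 ]
[0.4701 0.2085 0.0573] [0.4703 0.2091 0.052 ]
[ 0.533  -0.2238  0.0017] [ 0.5299 -0.2199  0.052 ]
[[-0.8917  0.4527 -0.0005]
 [ 0.4527  0.8917 -0.0009]
 [ 0.0001 -0.001  -1.    ]]
```

Careful with the scale: shifts go in shares of 50 mm. That gives: -0.045 m is -0.9.

```bash
python3 nudge.py '[[1,0,0,-0.9,-0.118],[1,0,0,-0.9,-0.118],[1,0,0,-0.9,-0.118],[1,0,0,-0.9,-0.118],[1,0,0,-0.9,0],[1,0,0,-0.9,0]]' 40; python3 nudge.py '[[1,-0.24,-0.96,0,0],[1,-0.24,-0.96,0,0],[1,-0.24,-0.96,0,0],[1,-0.24,-0.96,0,0],[1,-0.24,-0.96,0,0],[1,-0.24,-0.96,0,0],[1,-0.24,-0.96,0,0],[1,-0.24,-0.96,0,0],[1,-0.24,-0.96,0,0]]'
```

```text
time_s: 0.85
position: [0.2941, 0.5793, 0.5111]
tool_rot: [0.0, -0.001, 1.0, 0.0]
contact_force: [0.8, 1.5, 0.4]
gripper_width: 0.996
grip_force: 0.0
time_s: 1.75
position: [0.403, 0.1459, 0.5094]
tool_rot: [0.0, -0.001, 1.0, 0.0]
contact_force: [1.4, 0.8, 0.7]
gripper_width: 1.001
grip_force: 0.0
```

Converted, -0.048 m is -0.96, 0.03 m is 0.6.

```bash
python3 nudge.py '[[1,-0.24,-0.96,0,0],[1,-0.24,-0.96,0,0],[1,-0.24,-0.96,0.4,0],[1,-0.24,-0.96,0.4,0],[1,0,0,0.6,0],[1,0,0,0.6,0],[1,0,0,0,0],[1,0,0,0,0]]'; python3 - <<'E'
from h import *
c=cam("wrist","w1.png"); print(pose()[0]["position"],c["C"])
E
```

```text
time_s: 2.55
position: [0.45, -0.0379, 0.4121]
tool_rot: [-0.0, -0.001, 1.0, 0.0]
contact_force: [-0.6, -0.3, 0.4]
gripper_width: 1.001
grip_force: 0.0
[ 0.45038412 -0.03786348  0.41357118] [ 0.36768172 -0.03857024  0.54651602]
```

View pics/w1.png

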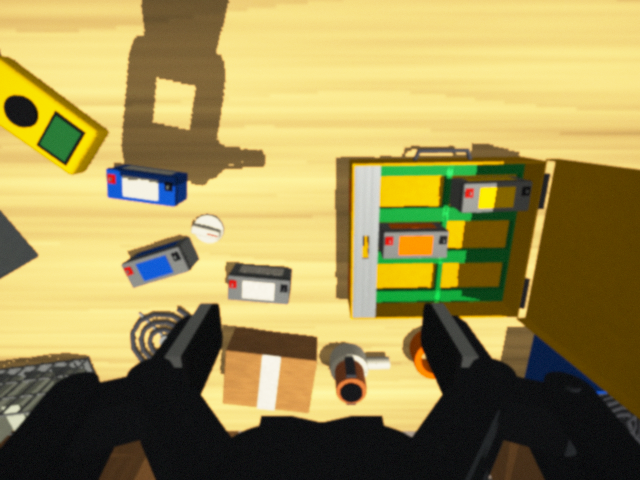

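Wrist view: blue battery (147,184), grey/blue-label (158,262), grey/white-label (259,284), knob (207,229); box flange at x≈353–380 with slot near (366,246); free pockets seen as bare yellow floor at bays 3, 1, 2, 5.

```bash
python3 - <<'E'
from h import *
i=cv2.imread("pics/w1.png")
a=cv2.resize(i[155:310,95:305],None,fx=3.6,fy=3.6,interpolation=cv2.INTER_CUBIC)
cv2.imwrite("pics/w1a.png",a)
b=cv2.resize(i[140:330,335:560],None,fx=3.1,fy=3.1,interpolation=cv2.INTER_CUBIC); cv2.imwrite("pics/w1b.png",b); print(a.shape,b.shape)
E
```

```text
(558, 756, 3) (589, 698, 3)
```

View pics/w1a.png

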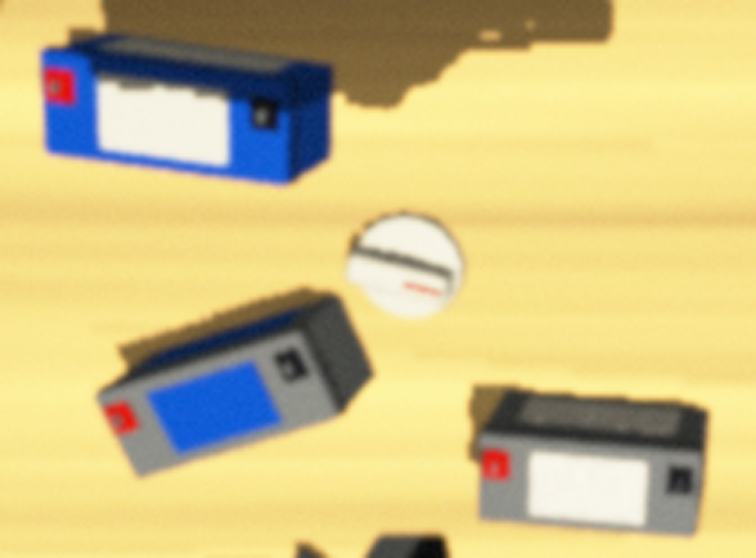

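View pics/w1b.png

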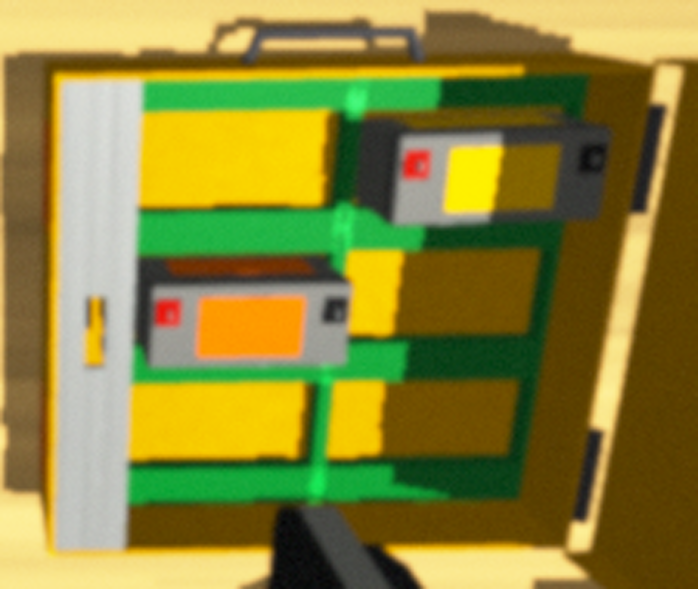

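Crops: battery top faces are centred on their labels (white 588,488; blue label 215,406; white on blue 163,120 in the crop), and the flange's outer rim runs (52,73)–(52,549) with the slot at (95,331). Now the numbers.

```bash
cat > m.py <<'E'
from h import *
np.set_printoptions(precision=4,suppress=True)
def blob(c,lo,hi,near,rad=30,amin=12):
    hsv=cv2.cvtColor(c["img"],cv2.COLOR_BGR2HSV); m=cv2.inRange(hsv,np.array(lo),np.array(hi))
    w=np.zeros_like(m); cv2.circle(w,tuple(int(v) for v in near),rad,255,-1); m&=w
    cs=[k for k in cv2.findContours(m,cv2.RETR_EXTERNAL,cv2.CHAIN_APPROX_NONE)[0] if cv2.contourArea(k)>=amin]
    if not cs: return None
    k=max(cs,key=cv2.contourArea); M=cv2.moments(k)
    return np.array([M["m10"]/M["m00"],M["m01"]/M["m00"]]),cv2.boxPoints(cv2.minAreaRect(k)),cv2.contourArea(k)
WHITE=((0,0,170),(180,50,255)); BLUE=((105,150,100),(125,255,255)); RED=((170,150,100),(180,255,255))
E
python3 - <<'E'
from m import *
w=cam("wrist"); t=cam("top"); s=cam("scene")
for n,f,tp,sp,col in [("white",(258,290),(333,228),(285,258),WHITE),("bluelab",(155,268),(392,241),(229,224),BLUE),("blueb",(140,188),(394,287),(252,185),WHITE)]:
    b=[blob(c,*col,p,r) for c,p,r in((w,f,18),(t,tp,14),(s,sp,14))]
    print(n,[(x[0],x[2]) for x in b if x])
    print(" wt",tri(w,b[0][0],t,b[1][0])," ws",tri(w,b[0][0],s,b[2][0]),"onz w,t,s",[onz(c,x[0],.052)[:2] for c,x in zip((w,t,s),b)])
    q=np.array([onz(w,p,.052)[:2] for p in b[0][1]]); e=np.array([q[1]-q[0],q[2]-q[1]]); print(" sides",np.linalg.norm(e,axis=1),np.degrees(np.arctan2(e[:,1],e[:,0])))
A=lambda *p:np.array(p)/3.6+[95,155]
for n,P in dict(blueb=[(42,50),(47,152),(290,183),(295,88)],bluelab=[(100,398),(140,474),(342,410),(305,335)],white=[(482,440),(480,518),(697,533),(700,452)]).items():
    q=np.array([onz(w,A(*p),.052)[:2] for p in P]); print(n,q.mean(0),np.linalg.norm(np.roll(q,-1,0)-q,axis=1))
B=lambda *p:np.array(p)/3.1+[335,140]
for p in [(52,73),(52,549),(95,331),(143,80),(127,549),(567,549),(650,66)]: print(p,onz(w,B(*p),.062))
E
```

```text
white [(array([257.9417, 289.2599]), 626.0), (array([331.7042, 226.2649]), 173.0), (array([284.0612, 255.5021]), 237.0)]
 wt [ 0.6234 -0.1379  0.0517]  ws [ 0.624  -0.1371  0.0511] onz w,t,s [array([ 0.6236, -0.1373]), array([ 0.6233, -0.1381]), array([ 0.6245, -0.1366])]
 sides [0.0356 0.0535] [171.327   84.3857]
bluelab [(array([154.6155, 266.4749]), 498.0), (array([391.1892, 239.9087]), 173.5), (array([227.7068, 220.2356]), 191.0)]
 wt [ 0.5856 -0.2959  0.0497]  ws [ 0.5857 -0.2957  0.0502] onz w,t,s [array([ 0.5848, -0.2946]), array([ 0.5853, -0.2957]), array([ 0.5866, -0.2949])]
 sides [0.051  0.0291] [107.2607   8.0674]
blueb [(array([140.3016, 187.5762]), 588.0), (array([392.7774, 286.4079]), 156.5), (array([250.9466, 181.4088]), 143.5)]
 wt [ 0.4621 -0.2974  0.0508]  ws [ 0.4623 -0.2972  0.0504] onz w,t,s [array([ 0.4621, -0.2968]), array([ 0.462 , -0.2973]), array([ 0.4635, -0.2961])]
 sides [0.0295 0.049 ] [162.7379  82.394 ]
blueb [ 0.4627 -0.2945] [0.041  0.0966 0.0391 0.098 ]
bluelab [ 0.5865 -0.2921] [0.0377 0.0969 0.0363 0.0959]
white [ 0.625  -0.1359] [0.0382 0.0962 0.0398 0.0945]
(52, 73) [0.4262 0.0041 0.062 ]
(52, 549) [0.6674 0.0115 0.062 ]
(95, 331) [0.5479 0.0284 0.062 ]
(143, 80) [0.4291 0.0446 0.062 ]
(127, 549) [0.6673 0.05   0.062 ]
(567, 549) [0.6668 0.2763 0.062 ]
(650, 66) [0.4224 0.2684 0.062 ]
```

Battery heights (0.050–0.052) and sides (97 mm) agree. The box is near (0.546,0.140), yaw ~1–2°. One closer look at the box to pin it down.

```bash
python3 nudge.py '[[1,-0.2,0.64,0.52,0],[1,-0.2,0.64,0.52,0],[1,-0.2,0.64,0.52,0],[1,-0.2,0.64,0.52,0],[1,-0.2,0.64,0.52,0],[1,0,0,0,0],[1,0,0,0,0],[1,0,0,0,0]]'; python3 - <<'E'
from m import *
c=cam("wrist","w2.png"); np.savez("w2.npz",**c); print(pose()[0]["position"])
cv2.imwrite("pics/w2a.png",cv2.resize(c["img"][:420,100:540],(800,764))[:600])
E
```

```text
time_s: 3.55
position: [0.5006, 0.1218, 0.2839]
tool_rot: [0.002, -0.001, 1.0, 0.0]
contact_force: [0.2, 0.7, 0.2]
gripper_width: 1.0
grip_force: 0.0
[0.5006 0.1216 0.2841]
```

View pics/w2a.png

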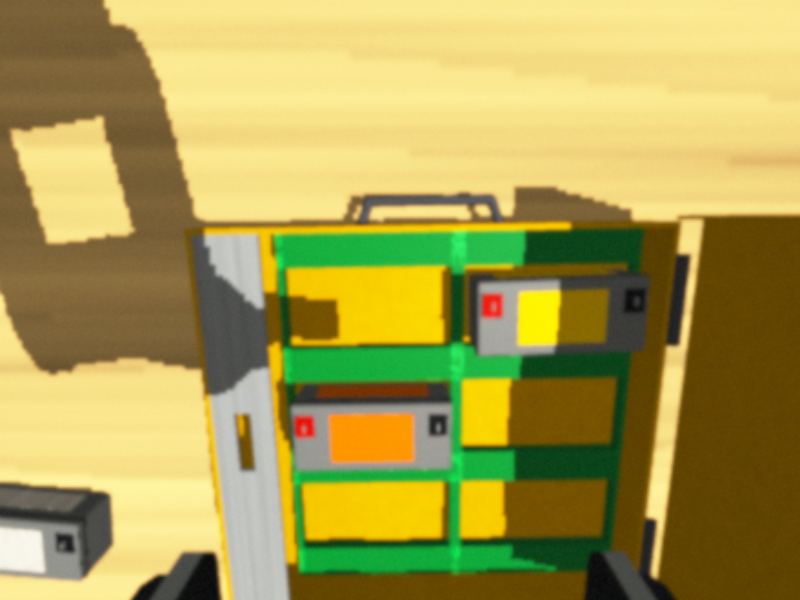

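Close box view: slot centre at crop (245,442), middle rib along x≈457, ribs 3/4 at rows 345–383, insert's far edge at row 572 from (300) to (600).

```bash
python3 - <<'E'
from m import *
c=dict(np.load("w2.npz")); P=lambda u,v:np.array([u,v])/1.8185+[100,0]
pts=[((245,442),.062,(0,-112)),((458,232),.016,(None,18)),((455,572),.016,(None,18)),((300,572),.016,(119,None)),((600,572),.016,(119,None)),
((365,345),.004,(-47,None)),((365,383),.016,(-25,None)),((545,446),.004,(25,None)),((545,480),.016,(47,None)),((375,481),.016,(47,None)),((375,541),.004,(97,None)),((555,537),.004,(97,None)),
((188,231),.062,(-122,-133)),((680,224),.062,(-122,133)),((447,300),.004,(None,14)),((447,510),.004,(None,14)),((463,510),.004,(None,22)),((463,410),.004,(None,22))]
A=[];b=[]
# linear fit: X = cx + x - th*y ; Y = cy + y + th*x
for p,z,(x,y) in pts:
    q=onz(c,P(*p),z); 
    xx=x if x is not None else (q[0]-.546)*1e3; yy=y if y is not None else (q[1]-.140)*1e3
    if x is not None: A.append([1,0,-yy/1e3]); b.append(q[0]-xx/1e3)
    if y is not None: A.append([0,1,xx/1e3]); b.append(q[1]-yy/1e3)
A=np.array(A);b=np.array(b); s=np.linalg.lstsq(A,b,rcond=None)[0]; print("cx cy th",s,"res mm",(b-A@s)*1e3)
w1=lambda: None
# slot height by triangulation with w1 pixel
t=cam("top"); 
h=cv2.cvtColor(t["img"],cv2.COLOR_BGR2HSV); g=blob(t,(18,150,100),(35,255,255),(271,255),7,3); print("top slot",g and g[0], g and tri(c,P(245,442),t,g[0]))
E
```

```text
cx cy th [0.5452 0.1402 0.0159] res mm [-0.693  -0.0488 -0.8797  0.2996 -2.8687  0.3057  0.2632  0.9646  0.9331
 -0.5993 -1.5356  1.3051 -0.0622  0.929   1.6423  1.0581 -1.269  -2.3538
 -1.0537  2.4622  1.2009]
top slot [268.6508 255.1111] [0.5467 0.029  0.0629]
```

```bash
python3 - <<'E'
from m import *
print(bot.read_state()["joint_pos"])
# w1 pose saved: recompute with known pose
T=np.eye(4); 
c=cam("wrist"); tfc=bot.capture("wrist")["tool_from_camera"]
q=[0.0,-0.001,1.0,0.0]; M=np.eye(4); M[:3,:3]=R.from_quat([q[1],q[2],q[3],q[0]]).as_matrix(); M[:3,3]=[.4504,-.0379,.4136]
c["W"]=np.linalg.inv(M@tfc); c["C"]=(M@tfc)[:3,3]
A=lambda p:np.array(p)/3.6+[95,155]
for n,P in dict(blueb=[(42,50),(47,152),(290,183),(295,88)],bluelab=[(100,398),(140,474),(342,410),(305,335)],white=[(482,440),(480,518),(697,533),(700,452)]).items():
    q=np.array([onz(c,A(p),.052)[:2] for p in P]); e=[q[3]-q[0],q[2]-q[1]]; print(n,q.mean(0),[np.degrees(np.arctan2(v[1],v[0])) for v in e])
t=cam("top")
for n,col,p in [("white",WHITE,(332,226)),("bluelab",BLUE,(391,240)),("blueb",WHITE,(393,286))]:
    b=blob(t,*col,p,14); print(n,onz(t,b[0],.052))
E
```

```text
[ 0.1338 -0.2058  1.8951 -0.0002  1.4489 -1.438 ]
blueb [ 0.4618 -0.2943] [np.float64(81.38501224296733), np.float64(82.5150652838745)]
bluelab [ 0.5854 -0.2919] [np.float64(107.56009291383805), np.float64(108.42452007072728)]
white [ 0.624  -0.1358] [np.float64(86.60429710480793), np.float64(85.61062356210111)]
white [ 0.6232 -0.1381  0.052 ]
bluelab [ 0.5854 -0.2958  0.052 ]
blueb [ 0.4608 -0.2972  0.052 ]
```

Box pose (0.5452, 0.1402), yaw 0.016, slot height 0.063 as given. Wrist range allows only yaw ≈90° for picks, with the camera toward the lid. For bay2 I'll turn the battery on the bench and regrasp it from the other side.

```bash
cat > go.py <<'E'
import sys
from m import *
def go(x,y,z,yaw=None):
    s,Rm=pose(); d=Rm.T@(np.array([x,y,z])-s["position"]); psi=np.degrees(np.arctan2(Rm[1,0],Rm[0,0]))
    print("now",s["position"],"yaw %.1f"%psi,"t %.1f"%s["time_s"],"F",s["contact_force"],"j",s["joint_pos"])
    if yaw is not None: print("turn",np.radians((psi-yaw+180)%360-180))
    print("tool d",d,"at current yaw")
if __name__=="__main__": go(*map(float,sys.argv[1:]))
E
python3 nudge.py '[[1,0,0,0,0.15],[1,0,0,0,0.15],[1,0,0,0,0.15],[1,0,0,0,0.15],[1,0,0,0,0.15],[1,0,0,0,0.15],[1,0,0,0,0.15],[1,0,0,0,0.15],[1,0,0,0,0.15],[1,0,0,0,0.15]]'
python3 nudge.py '[[1,0,0,0,0.14],[1,0,0,0,0],[1,0,0,0,0]]' >/dev/null;python3 go.py .6236 -.1378 .13 86.1
```

```text
time_s: 4.8
position: [0.4999, 0.1216, 0.2823]
tool_rot: [0.0, 0.683, 0.73, 0.0]
contact_force: [-0.3, -0.4, -0.4]
gripper_width: 0.998
grip_force: 0.0
now [0.4999 0.1218 0.2822] yaw 86.3 t 5.1 F [-0.609   0.1798  0.1365] j [ 0.1346 -0.2045  1.897  -0.      1.4486  0.1992]
turn 0.0034350344506791247
tool d [-0.251   0.1402  0.1522] at current yaw
```

```bash
python3 nudge.py '[[1,-0.718,0.4,0.434,0],[1,-0.718,0.4,0.434,0],[1,-0.718,0.4,0.434,0],[1,-0.718,0.4,0.434,0],[1,-0.718,0.4,0.434,0],[1,-0.718,0.4,0.434,0],[1,-0.718,0.4,0.434,0],[1,0,0,0,0],[1,0,0,0,0]]' >/dev/null;python3 - <<'E'
from go import *
go(.6236,-.1378,.029,86.1)
t=cam("top"); b=blob(t,*WHITE,(332,226),16); print(b and (b[0],onz(t,b[0],.052)))
c=cam("wrist","w3.png"); b=blob(c,*WHITE,proj(c,np.array([.6236,-.1378,.052])),45)
print(b and (b[0],b[2],onz(c,b[0],.052)))
q=np.array([onz(c,p,.052)[:2] for p in b[1]]); e=np.array([q[1]-q[0],q[2]-q[1]]); print(np.linalg.norm(e,axis=1),np.degrees(np.arctan2(e[:,1],e[:,0])))
E
```

```text
now [ 0.6222 -0.1388  0.1288] yaw 86.2 t 6.0 F [ 0.0053 -0.5233  0.1905] j [-0.3038  0.1877  1.7713  0.0003  1.1848 -0.2367]
turn 0.0008820318539587768
tool d [0.001  0.0015 0.0998] at current yaw
None
(array([323.6331, 248.5781]), 3453.5, array([ 0.6234, -0.1364,  0.052 ]))
[0.0307 0.0514] [ -3.7895 -92.3579]
```

Converted, 0.025 m is 0.5, 0.001 m is 0.02.

```bash
python3 nudge.py '[[1,0.02,0.024,0.6,0],[1,0,0,0.6,0],[1,0,0,0.5,0],[1,0,0,0.28,0],[1,0,0,0,0],[0,0,0,0,0],[0,0,0,0,0],[0,0,0,0,0],[0,0,0,0,0],[0,0,0,0,0]]' 70; python3 go.py .5 -.08 .12 62
```

```text
time_s: 7.1
position: [0.6253, -0.1376, 0.0332]
tool_rot: [0.001, 0.73, 0.683, 0.001]
contact_force: [-0.3, 0.0, 6.9]
gripper_width: 0.49
grip_force: 74.7
now [ 0.6253 -0.1376  0.0332] yaw 86.2 t 7.1 F [-0.2747  0.0141  6.8748] j [-0.3004  0.303   1.8131  0.0001  1.0224 -0.2334]
turn 0.4215814066238731
tool d [ 0.049  -0.1286 -0.0872] at current yaw
```

Converted, -0.046 m is -0.92, -0.02 m is -0.4.

```bash
python3 nudge.py '[[0,0,0,-0.4,0],[0,0,0,-0.4,0],[0,0,0,-0.4,0.14],[0,0,0,0,0.14],[0,0,0,0,0.14],[0,-0.05,-0.92,0,0],[0,-0.05,-0.92,0,0],[0,-0.05,-0.92,0,0],[0,0,0,0,0],[0,0,0,0,0]]' ; python3 go.py .5 -.08 .034 62
```

```text
time_s: 8.1
position: [0.4959, -0.0783, 0.0889]
tool_rot: [-0.001, 0.857, 0.516, -0.001]
contact_force: [-0.0, -0.6, -5.4]
gripper_width: 0.492
grip_force: 74.3
now [ 0.4959 -0.0783  0.0889] yaw 62.1 t 8.1 F [-0.0491 -0.6305 -5.3821] j [-0.2636 -0.0566  2.1032 -0.      1.0982  0.223 ]
turn 0.00219832243479305
tool d [0.0005 0.0046 0.0548] at current yaw
```

```bash
python3 nudge.py '[[0,0,0,0.6,0],[0,0,0,0.32,0],[0,0,0,0.16,0],[0,0,0,0,0],[0.8,0,0,0,0],[1,0,0,0,0],[1,0,0,0,0],[1,0,0,-0.6,0],[1,0,0,-0.8,0],[1,0,0,-0.6,0]]'; python3 nudge.py '[[1,0,0,0,-0.15],[1,0,0,0,-0.15],[1,0,0,0,-0.15],[1,0,0,0,-0.15],[1,0,0,0,-0.15],[1,0,0,0,-0.15],[1,0,0,0,-0.15],[1,0,0,0,-0.15],[1,0,0,0,-0.15],[1,0,0,0,-0.15]]'; python3 nudge.py '[[1,0,0,0,-0.15],[1,0,0,0,-0.15],[1,0,0,0,-0.15],[1,0,0,0,-0.15],[1,0,0,0,-0.15],[1,0,0,0,-0.15],[1,0,0,0,-0.15],[1,0,0,0,-0.15],[1,0,0,0,-0.15],[1,0,0,0,-0.15]]'; python3 nudge.py '[[1,0,0,0,-0.14],[1,0,0,0,0],[1,0,0,0,0]]'>/dev/null;python3 - <<'E'
from go import *
go(.4959,-.0783,.034,242)
c=cam("wrist","w4.png"); b=blob(c,*WHITE,proj(c,np.array([.4959,-.0783,.052])),45)
print(b and (b[0],b[2],onz(c,b[0],.052)))
q=np.array([onz(c,p,.052)[:2] for p in b[1]]); e=np.array([q[1]-q[0],q[2]-q[1]]); print(np.linalg.norm(e,axis=1),np.degrees(np.arctan2(e[:,1],e[:,0])))
E
```

```text
time_s: 9.1
position: [0.4997, -0.0795, 0.1406]
tool_rot: [0.002, 0.857, 0.516, 0.002]
contact_force: [0.3, -0.5, -0.4]
gripper_width: 1.001
grip_force: 0.0
time_s: 10.1
position: [0.4993, -0.0794, 0.1385]
tool_rot: [0.001, 0.272, 0.962, 0.0]
contact_force: [-0.1, 0.9, 0.7]
gripper_width: 1.001
grip_force: 0.0
time_s: 11.1
position: [0.4993, -0.0794, 0.1386]
tool_rot: [0.001, -0.457, 0.89, -0.001]
contact_force: [-0.6, 0.1, 0.1]
gripper_width: 0.998
grip_force: 0.0
now [ 0.4995 -0.0774  0.138 ] yaw -118.1 t 11.4 F [0.3309 0.1998 0.6353] j [-0.2587 -0.1136  2.0651 -0.0027  1.1881 -2.9087]
turn -0.0018478802636093632
tool d [0.0023 0.003  0.104 ] at current yaw
(array([321.1984, 242.7845]), 3337.0, array([ 0.4973, -0.0805,  0.052 ]))
[0.0311 0.0521] [151.9135  63.1803]
```

```bash
python3 nudge.py '[[1,0.05,0,0.6,0.03],[1,0,0,0.6,0],[1,0,0,0.5,0],[1,0,0,0.34,0],[1,0,0,0,0],[0,0,0,0,0],[0,0,0,0,0],[0,0,0,0,0],[0,0,0,0,0],[0,0,0,0,0]]' 70; python3 nudge.py '[[0,0,0,-0.4,0],[0,0,0,-0.8,0],[0,0,0,-0.8,0],[0,0,0,0,0],[0,0,0,0,0]]' ; python3 go.py .616 .2153 .13 270.9
```

```text
time_s: 12.45
position: [0.4989, -0.08, 0.0368]
tool_rot: [0.0, -0.501, 0.865, -0.002]
contact_force: [-0.9, 0.7, 6.3]
gripper_width: 0.487
grip_force: 74.6
time_s: 12.95
position: [0.4974, -0.0794, 0.1346]
tool_rot: [-0.001, -0.501, 0.865, -0.001]
contact_force: [-0.5, -0.6, -8.2]
gripper_width: 0.487
grip_force: 73.6
now [ 0.4974 -0.0794  0.1346] yaw -119.9 t 12.9 F [-0.5194 -0.6293 -8.2122] j [-0.2635 -0.1128  2.0706 -0.0028  1.1837 -2.8828]
turn -0.5370276199355627
tool d [-0.3146  0.0439  0.0038] at current yaw
```

Converted, -0.045 m is -0.9, 0.0063 m is 0.126.

```bash
python3 nudge.py '[[0,-0.9,0.126,0,0],[0,-0.9,0.126,0,0],[0,-0.9,0.126,0,0],[0,-0.9,0.126,0,0],[0,-0.9,0.126,0,0],[0,-0.9,0.126,0,0],[0,-0.6,0.1,0,0],[0,0,0,0,-0.134],[0,0,0,0,-0.134],[0,0,0,0,-0.134]]'; python3 nudge.py '[[0,0,0,0,-0.135],[0,0,0,0,0],[0,0,0,0,0],[0,0,0,0,0]]'; python3 - <<'E'
from go import *
go(.616,.2153,.045,270.9)
c=cam("wrist","w5.png")
cv2.imwrite("pics/w5a.png",c["img"])
E
```

```text
time_s: 13.95
position: [0.6073, 0.2018, 0.1289]
tool_rot: [-0.005, -0.666, 0.746, 0.001]
contact_force: [0.5, 0.1, -7.0]
gripper_width: 0.485
grip_force: 73.3
time_s: 14.35
position: [0.6086, 0.2041, 0.1324]
tool_rot: [0.003, 0.711, -0.703, 0.001]
contact_force: [0.5, 0.5, -5.8]
gripper_width: 0.49
grip_force: 73.5
now [0.6086 0.2041 0.1324] yaw -89.3 t 14.3 F [ 0.5369  0.5272 -5.7809] j [ 0.2423  0.1944  1.7572 -0.0062  1.194  -2.9084]
turn -0.00423211185201141
tool d [-0.0117 -0.0078  0.0873] at current yaw
```

View pics/w5a.png

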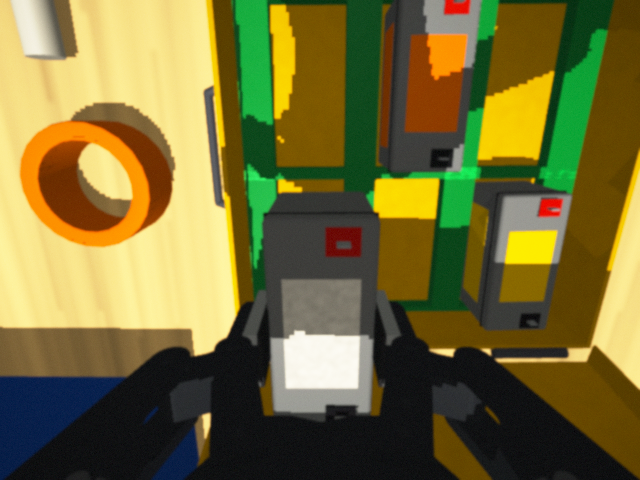

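Wrist view: the white battery hangs over bay 2's place with label centre near (322,335), the orange-label battery sits in bay4, yellow-label in bay0.

Careful with the scale: shifts go in shares of 50 mm. That gives: -0.006 m is -0.12, -0.0057 m is -0.114.

```bash
python3 nudge.py '[[0,-0.12,-0.08,0,0],[0,-0.114,-0.076,0,0],[0,0,0,0,0],[0,0,0,0,0],[0,0,0,0,0]]'; python3 - <<'E'
from go import *
go(.616,.2153,.045,270.9)
c=cam("wrist"); z=pose()[0]["position"][2]-.0368+.052
hsv=cv2.cvtColor(c["img"],cv2.COLOR_BGR2HSV); m=cv2.inRange(hsv,np.array((0,0,85)),np.array((180,45,255)))
b=np.array([(285,279),(360,279),(358,388),(286,388)],float); print("label ctr",np.mean([onz(c,p,z) for p in b],0))
E
```

```text
time_s: 14.9
position: [0.6171, 0.2162, 0.1341]
tool_rot: [0.002, 0.711, -0.703, 0.002]
contact_force: [0.5, 0.0, -6.3]
gripper_width: 0.487
grip_force: 73.4
now [0.6171 0.2162 0.1341] yaw -89.4 t 14.9 F [ 0.4506  0.0454 -6.3467] j [ 0.2573  0.216   1.7289 -0.0063  1.1982 -2.8932]
turn -0.004417785961850229
tool d [0.0003 0.0011 0.0891] at current yaw
label ctr [0.6158 0.2167 0.1492]
```

Converted, 0.001 m is 0.02, 0.03 m is 0.6.

```bash
python3 nudge.py '[[0,0.02,0.02,0.6,0],[0,0,0,0.6,0],[0,0,0,0.3,0],[0,0,0,0.16,0],[0,0,0,0,0],[0,0,0,0,0]]'; python3 nudge.py '[[0,0,0,0.08,0],[0,0,0,0.06,0],[0,0,0,0,0],[0,0,0,0,0]]'; python3 go.py .616 .2153 .041 270.9
```

```text
time_s: 15.55
position: [0.6172, 0.215, 0.0526]
tool_rot: [0.001, 0.711, -0.703, 0.003]
contact_force: [0.7, 1.1, -5.3]
gripper_width: 0.49
grip_force: 73.2
time_s: 15.95
position: [0.6161, 0.2146, 0.0442]
tool_rot: [0.002, 0.711, -0.703, 0.002]
contact_force: [-0.8, 0.1, -6.0]
gripper_width: 0.489
grip_force: 73.4
now [0.6161 0.2146 0.0442] yaw -89.4 t 15.9 F [-0.7963  0.0794 -5.9824] j [ 0.2554  0.3144  1.777  -0.0067  1.0514 -2.8941]
turn -0.004527279118828522
tool d [-0.0007  0.0001  0.0032] at current yaw
```

```bash
python3 nudge.py '[[0,0,0,0.06,0],[0,0,0,0.02,0],[0,0,0,0,0],[0.62,0,0,0,0],[0.62,0,0,0,0],[0.62,0,0,0,0],[0.62,0,0,-0.2,0],[0.62,0,0,-0.6,0],[0.62,0,0,-0.8,0],[0.62,0,0,-0.8,0]]'; python3 - <<'E'
from go import *
go(.5854,-.295,.17,107.8)
t=cam("top")
for n,col,p in [("bluelab",BLUE,(391,240)),("blueb",WHITE,(393,286))]:
    b=blob(t,*col,p,25); print(n,b and onz(t,b[0],.052))
c=cam("wrist","w6.png")
b=blob(c,*WHITE,proj(c,np.array([.616,.2153,.056])),45); print(b and (b[0],b[2],onz(c,b[0],.056)))
E
```

```text
time_s: 16.95
position: [0.6159, 0.2153, 0.1619]
tool_rot: [0.002, 0.711, -0.703, 0.002]
contact_force: [1.1, -0.1, 0.6]
gripper_width: 0.619
grip_force: 0.0
now [0.6159 0.2153 0.1619] yaw -89.4 t 16.9 F [ 1.1014 -0.0932  0.6237] j [ 0.2564  0.1874  1.7126 -0.0061  1.2431 -2.8944]
turn 2.842075615575798
tool d [ 0.5099  0.0362 -0.0051] at current yaw
bluelab [ 0.5854 -0.2958  0.052 ]
blueb [ 0.4608 -0.2975  0.052 ]
(array([327.0038, 209.0091]), 1877.5, array([0.6168, 0.1972, 0.056 ]))
```

```bash
python3 nudge.py '[[1,0.94,0.068,0,0],[1,0.94,0.068,0,0],[1,0.94,0.068,0,0],[1,0.94,0.068,0,0.1],[1,0.94,0,0,0],[1,0.94,0,0,0],[1,0.94,0,0,0],[1,0.94,0,0,0],[1,0.94,0,0,0],[1,0.94,0,0,0]]'; python3 nudge.py '[[1,0,0,0,0.15],[1,0,0,0,0.15],[1,0,0,0,0.15],[1,0,0,0,0.15],[1,0,0,0,0.15],[1,0,0,0,0.15],[1,0,0,0,0.15],[1,0,0,0,0.15],[1,0,0,0,0.15],[1,0,0,0,0.15]]' >/dev/null;python3 nudge.py '[[1,0,0,0,0.15],[1,0,0,0,0.15],[1,0,0,0,0.15],[1,0,0,0,0.15],[1,0,0,0,0.15],[1,0,0,0,0.15],[1,0,0,0,0.15],[1,0,0,0,0.15],[1,0,0,0,0],[1,0,0,0,0]]' >/dev/null; python3 go.py .585 -.2945 .14 107.8
```

```text
time_s: 18.05
position: [0.5326, -0.0943, 0.179]
tool_rot: [-0.057, -0.575, 0.812, -0.085]
contact_force: [0.2, -0.6, 0.1]
gripper_width: 0.999
grip_force: 0.0
now [ 0.5331 -0.0932  0.1788] yaw 96.3 t 20.1 F [ 0.1838 -0.5655  0.6092] j [-0.1737 -0.0846  1.9756 -0.214   1.2168 -0.211 ]
turn -0.20052730020734913
tool d [-0.1936  0.0308  0.0792] at current yaw
```

```bash
python3 - <<'E'
from go import *
print(pose()[1], np.degrees(np.arccos(-pose()[1][2,2])))
E
python3 nudge.py '[[1,0,0,0,-0.1],[1,0,0,0,-0.1],[1,0,0,0,0],[1,0,0,0,0]]'; python3 - <<'E'
from go import *
print(pose()[1], np.degrees(np.arccos(-pose()[1][2,2]))); go(.585,-.2945,.14,107.8)
E
```

```text
[[-0.1076  0.9942  0.0055]
 [ 0.9733  0.1065 -0.2032]
 [-0.2026 -0.0165 -0.9791]] 11.729403672783736
time_s: 20.45
position: [0.5331, -0.0932, 0.1787]
tool_rot: [0.063, 0.589, 0.802, -0.081]
contact_force: [-0.6, -0.1, 0.2]
gripper_width: 1.0
grip_force: 0.0
[[-0.2994  0.9541  0.0053]
 [ 0.9339  0.2941 -0.2032]
 [-0.1954 -0.0559 -0.9791]] 11.727074868037686
now [ 0.5331 -0.0932  0.1787] yaw 107.8 t 20.4 F [-0.5966 -0.1255  0.2108] j [-0.1737 -0.0843  1.9756 -0.214   1.2167 -0.4071]
turn -0.00048039127714358915
tool d [-0.196  -0.0076  0.079 ] at current yaw
```

The j6 limit tilted the tool by 12° (j4 = −0.214). Turns about the tool's z alone can't undo that, but pushing against the upper j6 limit should unwind j4 the other way, so I'll try that in small steps.

```bash
python3 nudge.py '[[1,0,0,0,0.15],[1,0,0,0,0.15],[1,0,0,0,0.15],[1,0,0,0,0.15],[1,0,0,0,0.15],[1,0,0,0,0.15],[1,0,0,0,0.15],[1,0,0,0,0.15],[1,0,0,0,0.15],[1,0,0,0,0.15]]' >/dev/null;python3 nudge.py '[[1,0,0,0,0.15],[1,0,0,0,0.15],[1,0,0,0,0.15],[1,0,0,0,0.15],[1,0,0,0,0.15],[1,0,0,0,0.15],[1,0,0,0,0.15],[1,0,0,0,0.15],[1,0,0,0,0.15],[1,0,0,0,0.15]]' >/dev/null;  python3 nudge.py '[[1,0,0,0,0.15],[1,0,0,0,0.13],[1,0,0,0,0],[1,0,0,0,0]]' >/dev/null; python3 go.py .585 -.2945 .14; python3 nudge.py '[[1,0,0,0,0.08],[1,0,0,0,0],[1,0,0,0,0]]'>/dev/null;  python3 - <<'E'
from go import *
print(pose()[1][:,2]); go(.585,-.2945,.14,107.8)
E
```

```text
now [ 0.5331 -0.0932  0.1786] yaw -80.1 t 22.9 F [ 0.0719 -0.1283  0.3396] j [-0.1736 -0.0842  1.9756 -0.2141  1.2167  2.8698]
tool d [ 0.1952 -0.0189  0.079 ] at current yaw
[ 0.0076 -0.1913 -0.9815]
now [ 0.5311 -0.1027  0.1807] yaw -84.0 t 23.1 F [-0.3628 -0.1293  0.6123] j [-0.1981 -0.0904  1.9766 -0.1997  1.216   2.9064]
turn 2.93511424021249
tool d [ 0.185  -0.0346  0.077 ] at current yaw
```

```bash
python3 nudge.py '[[1,0,0,0,0.1],[1,0,0,0,0.1],[1,0,0,0,0],[1,0,0,0,0]]'>/dev/null;  python3 - <<'E'
from go import *
print(pose()[1][:,2]); go(.585,-.2945,.14,107.8)
E
```

```text
[ 0.0232 -0.1382 -0.9901]
now [ 0.5181 -0.1445  0.1872] yaw -92.0 t 23.6 F [ 0.9571 -0.2167  0.0083] j [-0.3097 -0.1181  1.9867 -0.1334  1.2113  2.9072]
turn 2.7968653951586933
tool d [ 0.1398 -0.07    0.069 ] at current yaw
```

```bash
python3 nudge.py '[[1,-0.4,0,0,0.1],[1,-0.4,0,0,0.1],[1,0,0,0,0],[1,0,0,0,0]]'>/dev/null;  python3 - <<'E'
from go import *
print(pose()[1][:,2]); go(.585,-.2945,.14,107.8)
E
```

```text
[ 0.052  -0.0682 -0.9963]
now [ 0.4982 -0.1606  0.1863] yaw -98.3 t 23.9 F [-1.3524 -0.1164 -0.2465] j [-0.3924 -0.1624  2.0247 -0.0462  1.2053  2.9076]
turn 2.6855766278781203
tool d [ 0.1169 -0.1018  0.0598] at current yaw
```

```bash
python3 nudge.py '[[1,-0.4,0,0,0.1],[1,0,0,0,0],[1,0,0,0,0]]'>/dev/null;  python3 - <<'E'
from go import *
print(pose()[1][:,2]); go(.30,-.14,.2,107.8)
E
```

```text
[ 0.0689 -0.0344 -0.997 ]
now [ 0.4884 -0.1686  0.1853] yaw -101.5 t 24.2 F [ 0.0061 -0.1547 -0.1662] j [-0.4352 -0.1821  2.0431 -0.0023  1.2035  2.9078]
turn 2.6295097748742498
tool d [ 0.0099  0.1887 -0.0286] at current yaw
```

```bash
python3 nudge.py '[[1,0,0,0,-0.15],[1,0,0,0,-0.15],[1,0,0,0,-0.15],[1,0,0,0,-0.15],[1,0,0,0,-0.15],[1,0,0,0,-0.15],[1,0,0,0,-0.15],[1,0,0,0,-0.15],[1,0,0,0,-0.15],[1,0,0,0,-0.15]]' >/dev/null;python3 nudge.py '[[1,0,0,0,-0.15],[1,0,0,0,-0.15],[1,0,0,0,-0.15],[1,0,0,0,-0.15],[1,0,0,0,-0.15],[1,0,0,0,-0.15],[1,0,0,0,-0.15],[1,0,0,0,-0.15],[1,0,0,0,-0.15],[1,0,0,0,-0.15]]' >/dev/null;python3 nudge.py '[[1,0,0,0,-0.15],[1,0,0,0,-0.15],[1,0,0,0,-0.15],[1,0,0,0,-0.15],[1,0,0,0,-0.05],[1,0,0,0,0],[1,0,0,0,0]]'>/dev/null;  python3 - <<'E'
from go import *
print(pose()[1][:,2]); go(.32,-.13,.19,107.8)
E
```

```text
[ 0.0691 -0.0342 -0.997 ]
now [ 0.4885 -0.1687  0.1854] yaw 107.5 t 26.9 F [ 0.5964  0.3048 -0.5298] j [-0.4355 -0.1821  2.0431 -0.0019  1.2035 -0.741 ]
turn -0.006019607233327214
tool d [ 0.0871 -0.1483 -0.0176] at current yaw
```

Converted, -0.004 m is -0.08, -0.037 m is -0.74.

```bash
python3 nudge.py '[[1,0.44,-0.74,-0.08,0],[1,0.44,-0.74,-0.08,0],[1,0.44,-0.74,-0.08,0],[1,0.44,-0.74,-0.08,0],[1,0.2,-0.34,-0.04,0],[1,0,0,0,0]]'>/dev/null;  python3 - <<'E'
from go import *
print(pose()[1][:,2]); go(.32,-.13,.19,107.8)
E
```

```text
[ 0.0713 -0.0358 -0.9968]
now [ 0.2995 -0.1248  0.189 ] yaw 107.3 t 27.6 F [ 1.4206  0.1997 -0.448 ] j [-0.5676 -0.7494  2.4125  0.0083  1.3991 -0.8731]
turn -0.007862269368180767
tool d [-0.0111  0.018   0.0007] at current yaw
```

Converted, -0.018 m is -0.36, 0.01 m is 0.2.

```bash
python3 nudge.py '[[1,0.2,-0.36,-0.04,0],[1,0.2,-0.36,-0.04,0],[1,0.2,-0.36,-0.04,0],[1,0.2,-0.36,-0.04,0],[1,0,0,0,0]]'>/dev/null;  python3 - <<'E'
from go import *
print(pose()[1][:,2]); go(.32,-.13,.19,107.8)
E
```

```text
[ 0.0636 -0.0315 -0.9975]
now [ 0.2274 -0.1127  0.1908] yaw 107.4 t 28.1 F [ 0.5977  0.2236 -0.4762] j [-0.6904 -1.0221  2.5264  0.0162  1.5681 -0.9941]
turn -0.0077620868875533265
tool d [-0.0441  0.083   0.0072] at current yaw
```

```bash
python3 nudge.py '[[1,0.2,-0.36,-0.04,0],[1,0.2,-0.36,-0.04,0],[1,0,0,0,0]]'>/dev/null;  python3 - <<'E'
from go import *
print(pose()[1][:,2]); go(.32,-.13,.19,107.8)
E
```

```text
[ 0.0422 -0.0199 -0.9989]
now [ 0.216  -0.1204  0.1925] yaw 107.4 t 28.4 F [-0.5964  0.8587 -0.2943] j [-0.7426 -1.0219  2.5228  0.0139  1.596  -1.0465]
turn -0.006608269519041709
tool d [-0.0402  0.0962  0.0071] at current yaw
```

Converted, 0.0145 m is 0.29, -0.0138 m is -0.276.

```bash
python3 nudge.py '[[1,0.29,-0.276,0,0],[1,0.29,-0.276,0,0],[1,0.29,-0.276,0,0],[1,0,0,0,0]]'>/dev/null;  python3 - <<'E'
from go import *
print(pose()[1][:,2]); go(.32,-.13,.19,107.8)
E
```

```text
[ 0.0105 -0.0018 -0.9999]
now [ 0.2072 -0.1153  0.1898] yaw 107.5 t 28.8 F [ 0.2089 -0.2361  0.1516] j [-0.7425 -1.0235  2.5274  0.0058  1.6287 -1.0483]
turn -0.004544633569922379
tool d [-0.048   0.1031  0.001 ] at current yaw
```

Tilt is down to 0.6°. Going on to the blue-label battery.

```bash
python3 nudge.py '[[1,-0.568,0.614,0.1,0],[1,-0.568,0.614,0.1,0],[1,-0.568,0.614,0.1,0],[1,-0.568,0.614,0.1,0],[1,-0.568,0.614,0.1,0],[1,-0.568,0.614,0.1,0],[1,-0.568,0.614,0.1,0],[1,-0.568,0.614,0.1,0],[1,-0.568,0.614,0.1,0],[1,-0.568,0.614,0.1,0]]'>/dev/null; python3 nudge.py '[[1,0,0,0,0],[1,0,0,0,0]]'>/dev/null; python3 - <<'E'
from go import *
go(.585,-.2945,.03,107.8); print(pose()[1][:,2])
t=cam("top")
for n,col,p in [("bluelab",BLUE,(391,240)),("blueb",WHITE,(393,286)),("bay2",WHITE,(208,226))]:
    b=blob(t,*col,p,16); print(n,b and (b[0],onz(t,b[0],.052)))
c=cam("wrist","w7.png"); b=blob(c,*BLUE,proj(c,np.array([.585,-.2945,.052])),45)
print(b and (b[0],b[2],onz(c,b[0],.052)))
q=np.array([onz(c,p,.052)[:2] for p in b[1]]); e=np.array([q[1]-q[0],q[2]-q[1]]); print(np.linalg.norm(e,axis=1),np.degrees(np.arctan2(e[:,1],e[:,0])))
E
```

```text
now [ 0.5863 -0.2938  0.1431] yaw 107.6 t 29.9 F [-0.6844 -0.9989  0.0841] j [-0.5479  0.2057  1.7248  0.0041  1.2031 -0.8557]
turn -0.00436261862237835
tool d [ 0.0001 -0.0024  0.113 ] at current yaw
[ 0.0088 -0.0009 -1.    ]
bluelab (array([386.5798, 242.1793]), array([ 0.5794, -0.2833,  0.052 ]))
blueb None
bay2 (array([204.4172, 229.9114]), array([0.6167, 0.2011, 0.052 ]))
(array([319.943 , 244.2066]), 2787.0, array([ 0.585 , -0.2941,  0.052 ]))
[0.0287 0.0492] [ 17.4094 -71.4192]
```

Converted, 0.035 m is 0.7, 0.028 m is 0.56.

```bash
python3 nudge.py '[[1,0,-0.04,0.7,0],[1,0,0,0.7,0],[1,0,0,0.56,0],[1,0,0,0.26,0],[1,0,0,0,0],[0,0,0,0,0],[0,0,0,0,0],[0,0,0,0,0],[0,0,0,0,0],[0,0,0,0,0]]' 70; python3 nudge.py '[[0,0,0,-0.4,0],[0,0,0,-0.8,0],[0,0,0,-0.8,0],[0,0,0,0,0.145],[0,0,0,0,0.145],[0,0,0,0,0],[0,0,0,0,0]]' ; python3 go.py .6178 .1033 .135 90.9
```

```text
time_s: 31.05
position: [0.5867, -0.2957, 0.036]
tool_rot: [0.007, 0.591, 0.807, 0.002]
contact_force: [-0.4, -0.1, 7.0]
gripper_width: 0.484
grip_force: 74.4
time_s: 31.75
position: [0.5833, -0.2939, 0.1317]
tool_rot: [0.003, 0.7, 0.714, 0.003]
contact_force: [-1.4, -0.1, -6.1]
gripper_width: 0.49
grip_force: 73.2
now [ 0.5833 -0.2939  0.1317] yaw 91.1 t 31.8 F [-1.445  -0.1412 -6.1349] j [-0.5505  0.2116  1.7383  0.0043  1.1842 -0.571 ]
turn 0.0031091825405706775
tool d [ 0.3965  0.042  -0.0032] at current yaw
```

```bash
python3 nudge.py '[[0,0.88,0.094,0,0],[0,0.88,0.094,0,0],[0,0.88,0.094,0,0],[0,0.88,0.094,0,0],[0,0.88,0.094,0,0],[0,0.88,0.094,0,0],[0,0.88,0.094,0,0],[0,0.88,0.094,0,0],[0,0.88,0.094,0,0],[0,0,0,0,0]]'>/dev/null;python3 nudge.py '[[0,0,0,0,0],[0,0,0,0,0],[0,0,0,0,0]]'; python3 - <<'E'
from go import *
go(.6178,.1033,.041,90.9)
c=cam("wrist"); z=pose()[0]["position"][2]+.016; b=blob(c,*BLUE,proj(c,pose()[0]["position"]+[0,0,.016]),60); print(b[2],onz(c,b[0],z))
cv2.imwrite("pics/w8.png",c["img"])
t=cam("top","t8.png"); b=blob(t,*WHITE,(393,286),16); print(b and onz(t,b[0],.052))
E
```

```text
time_s: 33.05
position: [0.6201, 0.1008, 0.1326]
tool_rot: [0.005, 0.702, 0.712, 0.003]
contact_force: [-0.1, 0.2, -6.1]
gripper_width: 0.491
grip_force: 73.1
now [0.6201 0.1008 0.1326] yaw 90.9 t 33.0 F [-0.1447  0.1515 -6.0736] j [ 0.077   0.1581  1.7983 -0.0035  1.1752  0.0635]
turn -0.0008571232673149719
tool d [ 0.0028 -0.0032  0.0915] at current yaw
4283.0 [0.6191 0.1128 0.1487]
[ 0.4609 -0.2977  0.052 ]
```

View pics/w8.png

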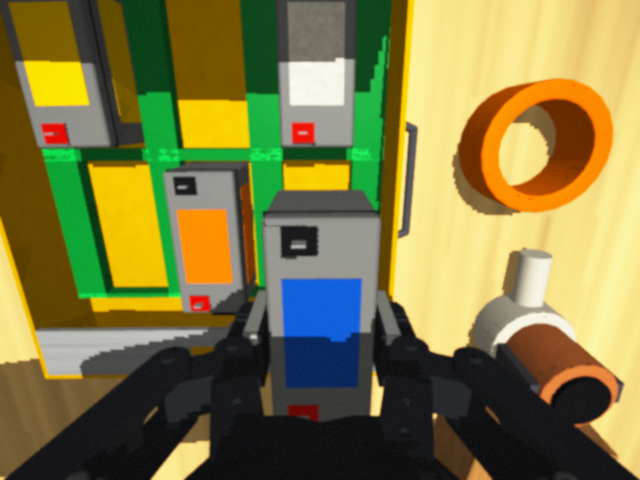

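The white battery sits squarely in bay 2; the held one is centred in the grip (label rows 279–388) over bay 5. Lowering.

```bash
python3 nudge.py '[[0,0.05,-0.06,0.6,0],[0,0,0,0.6,0],[0,0,0,0.3,0],[0,0,0,0.16,0],[0,0,0,0,0],[0,0,0,0,0]]'; python3 nudge.py '[[0,0,0,0.08,0],[0,0,0,0.06,0],[0,0,0,0,0],[0,0,0,0,0]]'; python3 go.py .6178 .1033 .041 90.9
```

```text
time_s: 33.75
position: [0.6194, 0.1043, 0.0514]
tool_rot: [0.005, 0.702, 0.713, 0.004]
contact_force: [1.0, 0.1, -6.0]
gripper_width: 0.485
grip_force: 73.0
time_s: 34.15
position: [0.6183, 0.1044, 0.0431]
tool_rot: [0.005, 0.701, 0.713, 0.003]
contact_force: [0.2, 0.1, -5.0]
gripper_width: 0.487
grip_force: 73.1
now [0.6183 0.1044 0.0431] yaw 90.9 t 34.1 F [ 0.1711  0.0819 -5.0174] j [ 0.0829  0.2606  1.8466 -0.0036  1.0236  0.0688]
turn 0.00023953326542673089
tool d [-0.0011 -0.0005  0.0021] at current yaw
```

Converted, -0.04 m is -0.8, -0.03 m is -0.6.

```bash
python3 nudge.py '[[0,0,0,0.06,0],[0,0,0,0,0],[0.62,0,0,0,0],[0.62,0,0,0,0],[0.62,0,0,0,0],[0.62,0,0,-0.2,0],[0.62,0,0,-0.6,0],[0.62,0,0,-0.8,0],[0.62,0,0,-0.8,0],[1,0,0,0,0.15]]'; python3 go.py .4615 -.297 .14 82
```

```text
time_s: 35.15
position: [0.6215, 0.105, 0.1696]
tool_rot: [0.009, 0.754, 0.657, 0.009]
contact_force: [0.7, 0.6, 0.5]
gripper_width: 0.773
grip_force: 0.0
now [0.6215 0.105  0.1696] yaw 82.1 t 35.1 F [0.6592 0.5887 0.4719] j [ 0.0835  0.1188  1.7761 -0.0033  1.2213  0.2224]
turn 0.0018608796220620036
tool d [-0.4202 -0.1039  0.0258] at current yaw
```

```bash
python3 nudge.py '[[1,-0.84,-0.208,0.052,0],[1,-0.84,-0.208,0.052,0],[1,-0.84,-0.208,0.052,0],[1,-0.84,-0.208,0.052,0],[1,-0.84,-0.208,0.052,0],[1,-0.84,-0.208,0.052,0],[1,-0.84,-0.208,0.052,0],[1,-0.84,-0.208,0.052,0],[1,-0.84,-0.208,0.052,0],[1,-0.84,-0.208,0.052,0]]'>/dev/null; python3 nudge.py '[[1,0,0,0,0],[1,0,0,0,0],[1,0,0,0,0]]'>/dev/null; python3 - <<'E'
from go import *
go(.4615,-.297,.03,82); print(pose()[1][:,2])
c=cam("wrist","w9.png"); b=blob(c,*WHITE,proj(c,np.array([.4615,-.297,.052])),70)
print(b and (b[0],b[2],onz(c,b[0],.052)))
q=np.array([onz(c,p,.052)[:2] for p in b[1]]); e=np.array([q[1]-q[0],q[2]-q[1]]); print(np.linalg.norm(e,axis=1),np.degrees(np.arctan2(e[:,1],e[:,0])))
E
```

```text
now [ 0.4585 -0.2972  0.1337] yaw 82.4 t 36.5 F [-0.5127 -0.5758  0.46  ] j [-0.676  -0.0202  1.9847  0.0061  1.1666 -0.5449]
turn 0.006123353475124811
tool d [0.0006 0.0017 0.1037] at current yaw
[ 0.0117 -0.0022 -0.9999]
(array([324.4701, 246.6615]), 3144.0, array([ 0.461 , -0.2959,  0.052 ]))
[0.03   0.0493] [ -7.8188 -96.2553]
```

Converted, 0.001 m is 0.02, 0.035 m is 0.7.

```bash
python3 nudge.py '[[1,0.02,0.026,0.7,0],[1,0,0,0.7,0],[1,0,0,0.4,0],[1,0,0,0.22,0],[1,0,0,0,0],[0,0,0,0,0],[0,0,0,0,0],[0,0,0,0,0],[0,0,0,0,0],[0,0,0,0,0]]' 70; python3 nudge.py '[[0,0,0,-0.4,0],[0,0,0,-0.8,0],[0,0,0,-0.8,0],[0,0,0,0,-0.148],[0,0,0,0,0],[0,0,0,0,0]]' ; python3 go.py .4738 .1011 .135 90.9
```

```text
time_s: 37.5
position: [0.4619, -0.2981, 0.034]
tool_rot: [0.006, 0.753, 0.658, 0.004]
contact_force: [1.6, 0.9, 6.2]
gripper_width: 0.489
grip_force: 73.5
time_s: 38.1
position: [0.4578, -0.2958, 0.1295]
tool_rot: [0.002, 0.703, 0.711, 0.003]
contact_force: [-0.6, 0.3, -7.2]
gripper_width: 0.487
grip_force: 73.4
now [ 0.4578 -0.2958  0.1295] yaw 90.6 t 38.1 F [-0.6313  0.336  -7.2288] j [-0.6747 -0.0152  1.9874  0.0056  1.1646 -0.6877]
turn -0.004847266831004904
tool d [ 0.3967  0.0204 -0.005 ] at current yaw
```

Converted, 0.0023 m is 0.046, 0.044 m is 0.88.

```bash
python3 nudge.py '[[0,0.88,0.046,0,0],[0,0.88,0.046,0,0],[0,0.88,0.046,0,0],[0,0.88,0.046,0,0],[0,0.88,0.046,0,0],[0,0.88,0.046,0,0],[0,0.88,0.046,0,0],[0,0.88,0.046,0,0],[0,0.88,0.046,0,-0.005],[0,0,0,0,0]]'>/dev/null;python3 nudge.py '[[0,0,0,0,0],[0,0,0,0,0],[0,0,0,0,0]]'; python3 - <<'E'
from go import *
go(.4738,.0996,.038,90.9)
c=cam("wrist"); z=pose()[0]["position"][2]+.018; b=blob(c,(0,0,75),(180,60,255),(320,333),70); print(b[2],b[0],onz(c,b[0],z),b[1])
E
```

```text
time_s: 39.4
position: [0.4742, 0.0982, 0.1305]
tool_rot: [0.004, 0.701, 0.713, 0.002]
contact_force: [0.6, -0.2, -6.2]
gripper_width: 0.488
grip_force: 73.4
now [0.4742 0.0982 0.1305] yaw 90.9 t 39.4 F [ 0.6155 -0.1706 -6.2082] j [ 0.0951 -0.1603  2.1202 -0.0037  1.1727  0.08  ]
turn 0.0007572774088247693
tool d [ 0.0017 -0.0012  0.0925] at current yaw
8460.5 [321.2616 332.8762] [0.4731 0.1012 0.1488] [[281. 279.]
 [362. 279.]
 [362. 389.]
 [281. 389.]]
```

```bash
python3 nudge.py '[[0,0.024,-0.024,0.6,0],[0,0,0,0.6,0],[0,0,0,0.3,0],[0,0,0,0.16,0],[0,0,0,0,0],[0,0,0,0,0]]'; python3 nudge.py '[[0,0,0,0.08,0],[0,0,0,0.06,0],[0,0,0,0,0],[0,0,0,0,0]]'; python3 go.py .4738 .0996 .038 90.9
```

```text
time_s: 40.05
position: [0.4754, 0.0999, 0.0494]
tool_rot: [0.005, 0.701, 0.713, 0.004]
contact_force: [0.3, 0.2, -5.6]
gripper_width: 0.49
grip_force: 73.2
time_s: 40.45
position: [0.4745, 0.1003, 0.0415]
tool_rot: [0.005, 0.7, 0.714, 0.003]
contact_force: [0.6, 0.4, -5.9]
gripper_width: 0.486
grip_force: 73.4
now [0.4745 0.1003 0.0415] yaw 91.1 t 40.5 F [ 0.624   0.3722 -5.9211] j [ 0.0993 -0.0315  2.1719 -0.0039  0.9902  0.0825]
turn 0.003226432171366405
tool d [-0.0007 -0.0008  0.0035] at current yaw
```

```bash
python3 nudge.py '[[0,0,0,0.06,0],[0,0,0,0,0],[0.62,0,0,0,0],[0.62,0,0,0,0],[0.62,0,0,0,0],[0.62,0,0,-0.2,0],[0.62,0,0,-0.6,0],[0.62,0,0,-0.9,0],[0.62,0,0,-0.9,0],[0,0,0,-0.9,0]]'; python3 nudge.py '[[0,0,0,-0.9,0],[0,0,0,-0.9,0],[0,0,0,-0.9,0],[0,0,0,-0.9,0],[0,0,0,-0.9,0],[0,0,0,0,0]]'; python3 - <<'E'
from go import *
go(.45,.40,.45,90)
t=cam("top","t10.png"); i=t["img"]
cv2.imwrite("pics/t10a.png",cv2.resize(i[180:330,90:410],(800,375),interpolation=cv2.INTER_CUBIC))
for p in [(127,195),(129,305),(127,250)]: print(onz(t,p,.33))
E
```

```text
time_s: 41.45
position: [0.4724, 0.1006, 0.2164]
tool_rot: [0.005, 0.7, 0.714, 0.004]
contact_force: [1.4, 0.9, 0.7]
gripper_width: 0.466
grip_force: 0.0
time_s: 42.05
position: [0.4711, 0.1012, 0.4483]
tool_rot: [0.01, 0.7, 0.714, 0.009]
contact_force: [0.8, -0.2, 0.7]
gripper_width: 0.006
grip_force: 0.0
now [0.4711 0.1012 0.4483] yaw 91.1 t 42.0 F [ 0.7534 -0.168   0.6912] j [ 0.102  -0.3131  1.7137 -0.0033  1.7152  0.0826]
turn 0.018929275533304306
tool d [ 0.2991 -0.0154 -0.0025] at current yaw
[0.6628 0.323  0.33  ]
[0.4204 0.3141 0.33  ]
[0.5406 0.3207 0.33  ]
```

View pics/t10a.png

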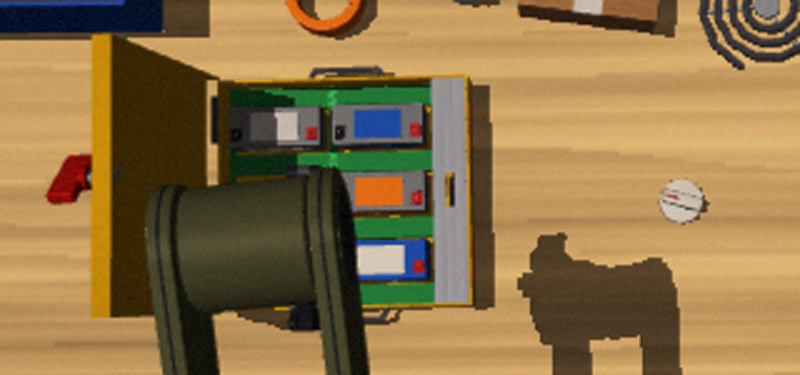

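Top view: batteries in bay2 (275,125), bay5 (380,125), bay4 and bay3 (385,258), all square; lid edge at x≈100, wing behind it at (68,180). Now to go behind the lid.

Converted, 0.043 m is 0.86, -0.0022 m is -0.044.

```bash
python3 nudge.py '[[0,0.86,-0.044,0,0],[0,0.86,-0.044,0,0],[0,0.86,-0.044,0,0],[0,0.86,-0.044,0,0],[0,0.86,-0.044,0,0],[0,0.86,-0.044,0,0],[0,0.86,-0.044,0,0],[0,0,0,0,0],[0,0,0,0,0]]'; python3 nudge.py '[[0,0,0,0.9,0],[0,0,0,0.9,0],[0,0,0,0.9,0],[0,0,0,0.6,0],[0,0,0,0,0],[0,0,0,0,0]]'; python3 go.py .45 .35 .275
```

```text
time_s: 43.0
position: [0.4484, 0.4021, 0.4357]
tool_rot: [0.005, 0.7, 0.714, 0.001]
contact_force: [0.0, -0.2, -0.0]
gripper_width: 0.001
grip_force: 0.0
time_s: 43.6
position: [0.4511, 0.4004, 0.2731]
tool_rot: [0.005, 0.701, 0.713, 0.003]
contact_force: [-1.0, -0.1, -0.3]
gripper_width: 0.002
grip_force: 0.0
now [0.4511 0.4004 0.2731] yaw 91.0 t 43.6 F [-0.9694 -0.1249 -0.2911] j [ 0.6407 -0.0012  1.7245 -0.0086  1.411   0.6245]
tool d [-0.0503 -0.002  -0.0018] at current yaw
```

Converted, -0.025 m is -0.5, -0.01 m is -0.2.

```bash
python3 nudge.py '[[0,-0.5,0,-0.12,0],[0,-0.5,0,0,0],[0,-0.2,0,0,0],[0,-0.2,0,0,0],[0,-0.2,0,0,0],[0,-0.2,0,0,0]]'; python3 nudge.py '[[0,-0.2,0,0,0],[0,-0.2,0,0,0],[0,-0.2,0,0,0],[0,-0.2,0,0,0],[0,-0.2,0,0.02,0]]'
```

```text
time_s: 44.2
position: [0.4527, 0.3115, 0.2797]
tool_rot: [0.005, 0.7, 0.714, 0.004]
contact_force: [0.1, 2.4, 3.1]
gripper_width: -0.0
grip_force: 0.0
time_s: 44.7
position: [0.4534, 0.2605, 0.2776]
tool_rot: [0.005, 0.7, 0.714, 0.003]
contact_force: [0.2, 1.6, 1.6]
gripper_width: 0.001
grip_force: 1.0
```

```bash
python3 nudge.py '[[0,-0.24,0,0.02,0],[0,-0.24,0,0.04,0],[0,-0.24,0,0.04,0],[0,-0.24,0,0.04,0],[0,-0.24,0,0.06,0],[0,-0.24,0,0.06,0],[0,-0.24,0,0.08,0],[0,-0.24,0,0.08,0],[0,0,0,0,0]]'; python3 nudge.py '[[0,-0.2,0,0.08,0],[0,-0.2,0,0.08,0],[0,-0.2,0,0.08,0],[0,-0.2,0,0.08,0],[0,-0.2,0,0.08,0],[0,0,0,0,0]]'
```

```text
time_s: 45.6
position: [0.4552, 0.1638, 0.2562]
tool_rot: [0.005, 0.701, 0.713, 0.002]
contact_force: [-0.2, 0.0, -1.4]
gripper_width: -0.001
grip_force: 0.0
time_s: 46.2
position: [0.4563, 0.1142, 0.2363]
tool_rot: [0.004, 0.701, 0.713, 0.002]
contact_force: [0.9, -0.4, -0.0]
gripper_width: -0.005
grip_force: 0.0
```

Converted, -0.03 m is -0.6, -0.04 m is -0.8.

```bash
python3 nudge.py '[[0,0,0,-0.8,0],[0,0,0,-0.8,0],[0.3,-0.4,0,0,0],[0.3,-0.6,0,0,-0.15],[0.3,0,0,0,-0.15],[0.3,0,0,0,-0.15],[0.3,0,0,0,-0.15],[0.3,0,0,0,-0.15],[0.3,0,0,0,-0.15],[0.3,0,0,0,-0.15]]'; python3 nudge.py '[[0.3,0,0,0,-0.15],[0.3,0,0,0,-0.15],[0.3,0,0,0,-0.15],[0.3,0,0,0,-0.05],[0.3,0,0,0,0],[0.3,0,0,0,0],[0.3,0,0,0,0],[0.3,0,0,0,0],[0.3,0,0,0,0],[0.3,0,0,0,0]]';  python3 - <<'E'
from go import *
go(.545,.03,.2); c=cam("wrist","w11.png"); np.savez("w11.npz",**c)
E
```

```text
time_s: 47.2
position: [0.4568, 0.0657, 0.3175]
tool_rot: [0.006, 0.245, 0.969, 0.0]
contact_force: [0.2, 0.8, -0.4]
gripper_width: 0.303
grip_force: 0.0
time_s: 48.2
position: [0.4567, 0.0655, 0.3173]
tool_rot: [0.006, 0.001, 1.0, -0.001]
contact_force: [1.5, -0.6, -0.6]
gripper_width: 0.296
grip_force: 0.0
now [0.4567 0.0655 0.3173] yaw 179.9 t 48.2 F [ 1.4765 -0.5997 -0.6482] j [ 0.0275 -0.3519  1.9565 -0.0025  1.5261 -1.5411]
tool d [-0.0871 -0.0351  0.1183] at current yaw
```

View pics/w11.png

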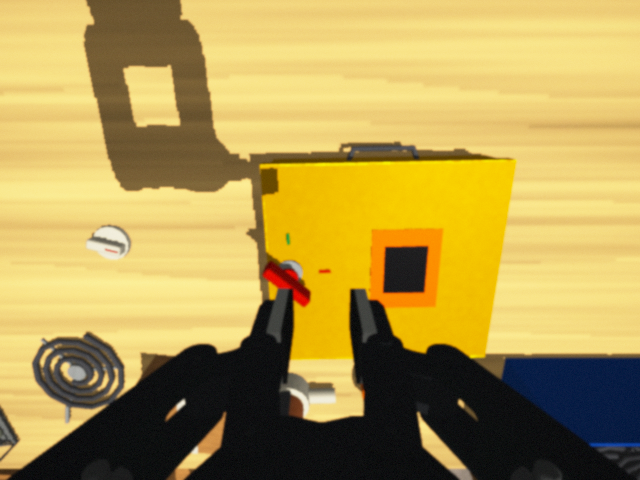

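Lid shut; wing at (287,284) pointing down-right, green mark (288,239), red mark (324,271). Measuring the wing.

```bash
python3 - <<'E'
from go import *
c=cam("wrist"); t=cam("top"); s=cam("scene")
def red(c,near,r):
    h=cv2.cvtColor(c["img"],cv2.COLOR_BGR2HSV); m=cv2.inRange(h,np.array((0,150,60)),np.array((6,255,255)))|cv2.inRange(h,np.array((172,150,60)),np.array((180,255,255)))
    w=np.zeros_like(m); cv2.circle(w,tuple(int(v) for v in near),r,255,-1); k=max(cv2.findContours(m&w,0,cv2.CHAIN_APPROX_NONE)[0],key=cv2.contourArea)
    return k
X=np.array([.547,.0284,.12])
B=[]
for n,cc,r in(("w",c,32),("t",t,16),("s",s,20)):
    k=red(cc,proj(cc,X),r); M=cv2.moments(k); p=np.array([M["m10"],M["m01"]])/M["m00"]; B.append(p)
    q=np.array([onz(cc,v,.121)[:2] for v in cv2.boxPoints(cv2.minAreaRect(k))]); e=np.array([q[1]-q[0],q[2]-q[1]])
    print(n,p,cv2.contourArea(k),onz(cc,p,.121),"sides",np.linalg.norm(e,axis=1),np.degrees(np.arctan2(e[:,1],e[:,0])))
print(tri(c,B[0],t,B[1]),tri(c,B[0],s,B[2]),tri(t,B[1],s,B[2]))
go(.547,.0284,.16)
E
```

```text
w [286.5273 281.5627] 828.5 [0.5375 0.0286 0.121 ] sides [0.0263 0.0581] [142.7605  49.145 ]
t [268.347  254.0444] 97.5 [0.5453 0.0258 0.121 ] sides [0.0198 0.0573] [ -52.3767 -142.5141]
s [369.2299 235.7504] 93.5 [0.5507 0.0285 0.121 ] sides [0.0107 0.0637] [148.5411  47.4865]
[0.5466 0.027  0.1032] [0.5433 0.0273 0.1095] [0.5458 0.0268 0.1129]
now [0.4567 0.0655 0.3173] yaw 179.9 t 48.4 F [0.1842 0.8561 0.7168] j [ 0.0275 -0.3519  1.9565 -0.0024  1.5261 -1.5412]
tool d [-0.0886 -0.0366  0.1584] at current yaw
```

```bash
python3 nudge.py '[[0.5,-0.59,-0.244,0.7,0],[0.5,-0.59,-0.244,0.7,0],[0.5,-0.592,-0.244,0.7,0],[0.5,0,0,0.7,-0.1425],[0.5,0,0,0,-0.1425],[0.5,0,0,0,-0.1425],[0.5,0,0,0,-0.1425],[0.5,0,0,0,-0.1425],[0.5,0,0,0,-0.1425],[0.5,0,0,0,0]]' 40; python3 nudge.py '[[0.5,0,0,0,0],[0.5,0,0,0,0]]'; python3 - <<'E'
from go import *
go(.5465,.0283,.108,229); c=cam("wrist","w12.png")
E
```

```text
time_s: 49.4
position: [0.5468, 0.0285, 0.1783]
tool_rot: [0.005, -0.414, 0.91, -0.003]
contact_force: [0.9, -0.1, 0.3]
gripper_width: 0.498
grip_force: 0.0
time_s: 49.6
position: [0.5468, 0.0285, 0.1784]
tool_rot: [0.005, -0.413, 0.911, -0.003]
contact_force: [0.2, -0.5, 1.0]
gripper_width: 0.505
grip_force: 0.0
now [0.5468 0.0285 0.1784] yaw -131.2 t 49.6 F [ 0.1741 -0.4831  1.021 ] j [-0.0452 -0.0628  1.9461 -0.0018  1.2472 -2.4666]
turn -0.004049729956767854
tool d [0.0007 0.0008 0.0704] at current yaw
```

View pics/w12.png

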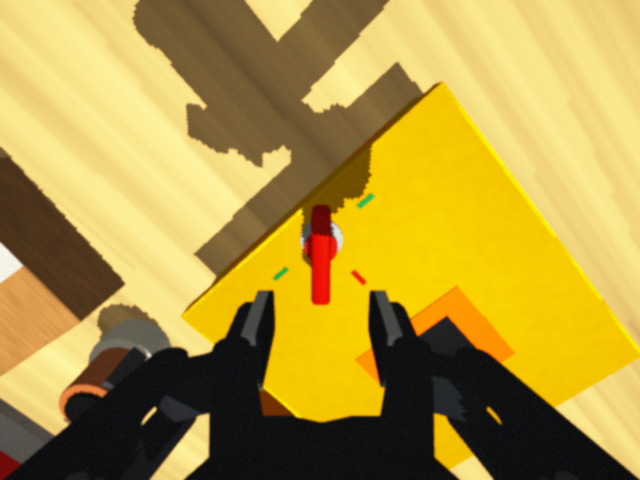

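The wing stands vertical at column 320, centred between the fingers, so yaw is right. Descend and grip.

Converted, 0.03 m is 0.6, 0.025 m is 0.5.

```bash
python3 nudge.py '[[0.5,0.01,0.012,0.6,0],[0.5,0,0,0.5,0],[0.5,0,0,0.3,0],[0.5,0,0,0,0],[0,0,0,0,0],[0,0,0,0,0],[0,0,0,0,0],[0,0,0,0,0],[0,0,0,0,0]]' 50; python3 go.py .5465 .0283 .108 180.9
```

```text
time_s: 50.55
position: [0.5479, 0.0283, 0.1098]
tool_rot: [0.006, -0.414, 0.91, -0.004]
contact_force: [0.5, -0.0, 3.2]
gripper_width: 0.126
grip_force: 51.6
now [0.5479 0.0283 0.1098] yaw -131.1 t 50.5 F [ 0.5295 -0.0127  3.22  ] j [-0.0455  0.0109  1.9978 -0.0017  1.1188 -2.4685]
turn 0.8372615408158391
tool d [0.0009 0.001  0.0017] at current yaw
```

Converted, 0.005 m is 0.1, 0.003 m is 0.06.

```bash
python3 nudge.py '[[0,0,0,0,0.1395],[0,0,0,0,0.1395],[0,0,0,0,0.1395],[0,0,0,0,0.1395],[0,0,0,0,0.1395],[0,0,0,0,0.1395],[0,0,0,0,0],[0,0,0,0,0]]'; python3 nudge.py '[[0,0,0,0.1,0],[0,0,0,0.1,0],[0,0,0,0.1,0],[0,0,0,0.06,0],[0,0,0,0,0]]'; python3 go.py .5465 .0283 .093 90.9
```

```text
time_s: 51.35
position: [0.548, 0.0276, 0.1094]
tool_rot: [0.007, -0.009, 1.0, -0.002]
contact_force: [3.7, -3.4, 2.9]
gripper_width: 0.133
grip_force: 51.5
time_s: 51.85
position: [0.5482, 0.0277, 0.093]
tool_rot: [0.006, -0.009, 1.0, -0.002]
contact_force: [-1.9, -4.2, 14.8]
gripper_width: 0.127
grip_force: 53.3
now [0.5482 0.0277 0.093 ] yaw -179.0 t 51.9 F [-1.8548 -4.201  14.7751] j [-0.0459  0.0334  2.0062 -0.0034  1.0889 -1.6332]
turn 1.573115038173996
tool d [0.0017 0.0007 0.    ] at current yaw
```

```bash
python3 nudge.py '[[0,0,0,0,0.143],[0,0,0,0,0.143],[0,0,0,0,0.143],[0,0,0,0,0.143],[0,0,0,0,0.143],[0,0,0,0,0.143],[0,0,0,0,0.143],[0,0,0,0,0.143],[0,0,0,0,0.143],[0,0,0,0,0.143]]'; python3 nudge.py '[[0,0,0,0,0.143],[0,0,0,0,0],[0,0,0,0,0]]'; python3 go.py .5465 .0283 .093 90.9
```

```text
time_s: 52.85
position: [0.5473, 0.0269, 0.093]
tool_rot: [0.006, 0.651, 0.759, 0.001]
contact_force: [-5.2, -9.1, 17.1]
gripper_width: 0.129
grip_force: 53.6
time_s: 53.15
position: [0.5472, 0.0268, 0.093]
tool_rot: [0.006, 0.701, 0.713, 0.002]
contact_force: [-5.4, -7.4, 17.4]
gripper_width: 0.127
grip_force: 53.7
now [0.5472 0.0268 0.093 ] yaw 90.9 t 53.1 F [-5.392  -7.4145 17.3957] j [-0.0466  0.0327  2.007  -0.0056  1.0915 -0.0601]
turn 0.00028987046987671806
tool d [ 0.0015 -0.0007  0.    ] at current yaw
```

Careful with the scale: shifts go in shares of 50 mm. That gives: -0.045 m is -0.9, -0.04 m is -0.8.

```bash
python3 nudge.py '[[0.5,0,0,0,0],[0.5,0,0,0,0],[0.5,0,0,0,0],[0.5,0,0,-0.2,0],[0.5,0,0,-0.8,0],[0.5,0,0,-0.9,0],[0.5,0,0,-0.9,0],[0.5,-0.8,0,-0.4,0],[0.5,0,0,0,0],[0.5,0,0,0,0]]'; python3 - <<'E'
from go import *
c=cam("wrist","w13.png"); t=cam("top"); 
a=c["img"]; b=cv2.resize(t["img"][100:370,160:420],(500,480),interpolation=cv2.INTER_CUBIC)[:, :]
cv2.imwrite("pics/f.png",cv2.resize(np.hstack([a,b]),None,fx=.7,fy=.7))
E
```

```text
time_s: 54.15
position: [0.5458, -0.0116, 0.2511]
tool_rot: [0.005, 0.703, 0.712, 0.004]
contact_force: [0.5, 0.3, -0.8]
gripper_width: 0.497
grip_force: 0.0
```

View pics/f.png

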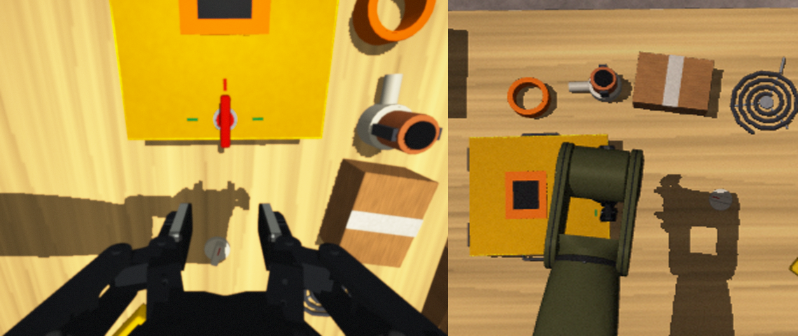

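The wing points at the red mark, perpendicular to the green marks. Checking it stayed in, by its height from two wrist positions.

```bash
cat > r.py <<'E'
from go import *
def redbox(c):
    h=cv2.cvtColor(c["img"],cv2.COLOR_BGR2HSV); m=cv2.inRange(h,np.array((0,170,60)),np.array((4,255,255)))|cv2.inRange(h,np.array((174,170,60)),np.array((180,255,255)))
    p=proj(c,np.array([.547,.0283,.1])); w=np.zeros_like(m); cv2.circle(w,tuple(int(v) for v in p),75,255,-1)
    k=max(cv2.findContours(m&w,0,cv2.CHAIN_APPROX_NONE)[0],key=cv2.contourArea)[:,0]
    return k
E
python3 - <<'E'
from r import *
c=cam("wrist"); np.savez("ra.npz",**c)
E
python3 nudge.py '[[0.5,0,-0.9,0,0],[0.5,0,-0.9,0,0],[0.5,0,0,0,0],[0.5,0,0,0,0],[0.5,0,0,0,0]]' | head -2; python3 - <<'E'
from r import *
a=dict(np.load("ra.npz")); c=cam("wrist")
for f in ("top","bot"):
    q=[]
    for v in (a,c):
        k=redbox(v).astype(float); r=np.sort(k[:,1]); lim=r[0]+3 if f=="top" else r[-1]-3
        s=k[k[:,1]<=lim] if f=="top" else k[k[:,1]>=lim]; q.append(s.mean(0))
    print(f,q,tri(a,q[0],c,q[1]))
E
```

```text
time_s: 54.8
position: [0.4563, -0.0122, 0.2493]
top [array([323.4286, 138.9286]), array([433.5455, 138.7273])] [0.5461 0.0555 0.0945]
bot [array([322.6429, 210.7143]), array([430.375, 209.25 ])] [0.5462 0.     0.1066]
```

The wing top is at 0.107 (0.121 when raised), so it is locked in. Handing in.

```bash
python3 -c "
from bench import bot
print(bot.sign_off())"
```

```text
the job is handed in; nothing more can be done
None
```

The job is handed in: all three loose batteries are upright in free pockets (2, 3 and 5), the lid is shut, and the wing is locked at the red mark, 13–14 mm in, at about 55 s of the 210 s.

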